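# Snap the battery case cover shut all round

## Task

The cover of the larger battery case has been laid on, but the four sections of its rim still stand up. With a fingertip, press down each of the four until it clicks and stays flush. The smaller case still waits for its battery, so leave its rim sections up; do not lift, tip or shove either case, and leave everything else on the table where it is.

Things in the scene. Friction and masses are not known exactly. Their poses are not given: they have to be found in the camera images.
- case: The larger battery case: dark grey box with a light grey snap-fit cover, 136 (its x) x 176 (its y) x 85 mm high, 2.6 kg, loose. Origin: centre of its underside, z up. At yaw 0 its long sides run along world y; it is turned up to 0.45 rad either way. Between the rim's four fixed corners (top at 85 mm) are four rim sections, 34 mm wide, hinged at their inner edge; their outer edges stand up about 8 mm.
- case_mid (a point): Centre of the larger case's cover, on the fixed middle panel (68 x 108 mm, top 85 mm above the table). A steel carrying bar, 9 mm thick and 76 mm long along the case's y, stands over it up to 108 mm above the table; not needed.
- case_front (a joint): Rim section of the larger case on the -x side (long side, nearest the robot at yaw 0), 105 mm long: hinge angle in rad, 0 = standing up, 0.25 = fully shut, flush with the corners. It resists with 8 to 10 N at its pad at first, less further down, goes over centre at 0.15 and then snaps shut and stays; let go before that, it springs up again. Once shut it is a solid stop.
- case_front_pad (a point): Where to press that section: on its top face, 25 mm outwards of its hinge line, midway along it, between two low ribs; it moves down 6 mm with the section. Its height above the table is about 91 mm while up, 85 mm when shut.
- case_back (a joint): Rim section of the larger case on the +x side (long side, away from the robot), 105 mm long: hinge angle in rad, 0 = standing up, 0.25 = fully shut, flush with the corners. It resists with 8 to 10 N at its pad at first, less further down, goes over centre at 0.15 and then snaps shut and stays; let go before that, it springs up again. Once shut it is a solid stop.
- case_back_pad (a point): Where to press that section: on its top face, 25 mm outwards of its hinge line, midway along it, between two low ribs; it moves down 6 mm with the section. Its height above the table is about 91 mm while up, 85 mm when shut.
- case_left (a joint): Rim section of the larger case on the +y end (short side), 65 mm long: hinge angle in rad, 0 = standing up, 0.25 = fully shut, flush with the corners. It resists with 8 to 10 N at its pad at first, less further down, goes over centre at 0.15 and then snaps shut and stays; let go before that, it springs up again. Once shut it is a solid stop.
- case_left_pad (a point): Where to press that section: on its top face, 25 mm outwards of its hinge line, midway along it, between two low ribs; it moves down 6 mm with the section. Its height above the table is about 91 mm while up, 85 mm when shut.
- case_right (a joint): Rim section of the larger case on the -y end (short side), 65 mm long: hinge angle in rad, 0 = standing up, 0.25 = fully shut, flush with the corners. It resists with 8 to 10 N at its pad at first, less further down, goes over centre at 0.15 and then snaps shut and stays; let go before that, it springs up again. Once shut it is a solid stop.
- case_right_pad (a point): Where to press that section: on its top face, 25 mm outwards of its hinge line, midway along it, between two low ribs; it moves down 6 mm with the section. Its height above the table is about 91 mm while up, 85 mm when shut.
- mini: The smaller battery case, same make, 86 x 106 x 55 mm, 0.9 kg, loose; its four rim sections also stand up and must stay up. Origin at the centre of its underside. The two cases stand left and right of the middle of the table, either way round.
- mini_front (a joint): Rim section of the smaller case on its front side, in rad: 0 = standing up (to be left so), 0.25 = pressed down; a light spring holds it up.
- mini_back (a joint): Rim section of the smaller case on its back side, in rad: 0 = standing up (to be left so), 0.25 = pressed down; a light spring holds it up.
- mini_left (a joint): Rim section of the smaller case on its left side, in rad: 0 = standing up (to be left so), 0.25 = pressed down; a light spring holds it up.
- mini_right (a joint): Rim section of the smaller case on its right side, in rad: 0 = standing up (to be left so), 0.25 = pressed down; a light spring holds it up.
- motor: Small upright gear motor, 37 mm diameter, 76 mm high with its shaft, between the two cases; loose, to be left alone. Origin at its underside's centre.
- tape: Roll of tape lying flat, 84 mm diameter, 24 mm high, near the robot; loose, to be left alone. Origin at its underside's centre.
- bottle: Clear plastic bottle, 64 mm diameter, 170 mm high, beyond the cases; loose, to be left alone. Origin at its underside's centre.
- driver: Screwdriver lying on the right of the table; loose, to be left alone. Origin at its underside (middle of the tool).
- wheel: Small robot wheel lying flat, 72 mm diameter, 32 mm high, on the left of the table; loose, to be left alone. Origin at its underside's centre.
- cup: White cup, 74 mm diameter, 85 mm high, at the right; loose, to be left alone. Origin at its underside's centre.
Mind the look-alikes: they are no part of the job. What is shaped like the case but orange or purple is not meant.

How it is judged:
At the end, for the whole second after the job is handed in: All four rim sections of the larger case are shut (over 0.2 of 0.25 rad) and stay so; it stands flat and at rest within 30 mm of where it began; the smaller case's sections are still up (below 0.12 rad) (value of joint each of case_front, case_back, case_left, case_right above 0.2 rad and value of joint each of mini_front, mini_back, mini_left, mini_right below 0.12 rad and distance of case from where it was at the start of the episode below 0.03 m and angle between case's own z axis and vertical below 0.05 rad and height (world z) of case below 0.008 m and linear speed of case below 0.02 m/s); the robot touches nothing.
It fails at once if the larger case is lifted (12 mm), tipped (0.15 rad) or shoved (30 mm) (height (world z) of case above 0.012 m or angle between case's own z axis and vertical above 0.15 rad or distance of case from where it was at the start of the episode above 0.03 m).
It fails at once if a rim section of the smaller case is pressed shut (value of joint any of mini_front, mini_back, mini_left, mini_right above 0.15 rad).
It fails at once if the smaller case or a bystander is lifted, knocked or shifted by more than 30 mm (distance of any of mini, motor, tape, bottle, driver, wheel, cup from where it was at the start of the episode above 0.03 m).
It also fails if it takes over 48 s, if anything falls off the work surface, if the arm or the gripper's body presses on something with over 40 N, if the wrist force passes 120 N, or if a joint passes its speed limit or range.

## Robot

A 7-joint arm with a two-finger parallel gripper is mounted at the origin on the work surface. World frame = base frame: x ahead of the robot, y to its left, z up, the work surface at z = 0. Lengths are in m, angles in rad, forces in N, time in s.
With the tool pointing down it reaches from about 0.425 to 0.95 m from the base axis. Payload 16.7 kg.
Tool frame: the origin (TCP) lies at the very end of the fingers, on their centre line; the grasp point (between the pads) lies 19 mm behind it; x points along the fingers, y is the direction in which the jaws open and shut, and the axes are right-handed (so a half turn about x gives the same grasp; the last joint's range is limited). The gripper opens to 94 mm and grips with 3 to 60 N. Pads are 16 mm wide; open, the fingers measure 119 mm over their backs; the gripper's body (75 mm by 177 mm) begins 78 mm behind the grasp point.
Start: joints at [1.026, 0.426, 0.074, 1.606, -0.034, 1.111, -0.067], TCP at [0.26, -0.623, 0.174] pointing down, gripper open.
Joint ranges: [-2.85, 2.85], [-0.5, 2.14], [-1.23, 1.37], [0.21, 2.46], [-1.02, 4.16], [0.16, 2.05], [-2.73, 2.73]. Speed limits (rad/s): [1.89, 1.89, 2.39, 2.39, 3.01, 3.01, 3.01].

## Interface

Orientations are given as a unit quaternion [x, y, z, w].
In Python, from plant import status, read_camera, get_calibration, job gives the robot as it stands.
- The arm moves only by the tool jog_arm, never from a script. Its argument "moves" is a list of rows, each a list of 6 numbers: the shift along the tool's x, y, z in cm, then the turn, a rotation vector about the tool's x, y, z in degrees. In form: [[x, y, z, ax, ay, az], ...]. A call has 1 to 5 rows; each row shifts and turns the pose as measured when the row begins, along the tool's axes as they then stand; what a row does not reach is not made up. A row lasts 1/10 s, in which the tool goes at most 50 mm and 8.59 degrees, less where a joint would pass 70% of its speed; a pose out of reach is approached as far as the arm can. A call is refused whole if a number of a shift passes 5 or a number of a turn 8.59, either way. A call with a gripper value outside its range is refused whole. "hand" is the finger opening in cm, from 0 to 9.4, set as the call begins (left out, the last holds). The fingers move at their own pace and stop on an object; the grip force is fixed at half the most. Time passes only in rows, so rows that do not move let the fingers close. It gives the time, the measured TCP pose, the force and the opening at its end, in the units of the state.
- status.get_obs(): the state, without advancing time (a new reading comes with each control period).
- read_camera(name): name is "scene" or "top" or "wrist"; returns the picture (400x640x3 uint8, blue, green, red); there is no depth.
- get_calibration(name): a dict with "fx", "fy", "cx", "cy" (pixels), "world_from_camera" (4x4, takes a point from camera to world coordinates). Camera axes: x right, y down, z forward; pixel columns grow to the right and rows downward; lengths in m; the calibration is good to about 2 mm. A picture is of the moment at which its call begins: read the wrist's pose just before it. get_calibration takes no time and is no camera call; for the wrist camera it gives the pose at the moment of the call.
- job.close_job(): hands the job in, once; it reports no verdict.
The state is a dict: "t": time; "q": joint angles; "joint_vel": joint speeds; "effort": joint torques, N m; "tool_pos": TCP position; "eef_rot": TCP orientation; "force": force on the tool from outside, world axes, zero at the start; "ft_torque": the same for the moment, N m; "width": opening from 0.0 (shut) to 1.0 (fully open).
Only numpy, scipy, OpenCV 4.12 (cv2) and the standard library are available. Lean on these libraries where they do the work, as an engineer would, in place of code of your own. Each camera call takes 0.05 s, during which the arm holds its last target.

## Working session

There is one attempt and no reset: what is moved stays moved. The work goes in short steps, Python scripts to look and compute and a tool call to move; the robot and the scene stay as the last step left them, time stands still between calls to the robot, and variables do not carry over. Pictures are saved under pics/ and viewed, and the job is handed in when it is done.

Besides the shell and the picture viewer there is one more tool, called after "Emit:" as a command line: name --pt "numbers of a row" for each row, then --argument value for the rest. jog_arm: Moves the arm, as the interface text tells. Its arguments: {"type":"object","properties":{"moves":{"type":"array"},"hand":{"type":"number"}},"required":["moves"]}

```bash
mkdir -p pics; ls; python3 - <<'E'
from plant import status, read_camera, get_calibration
import cv2
print(status.get_obs())
for n in ("scene","top"):
    cv2.imwrite(f"pics/{n}0.png",read_camera(n)); c=get_calibration(n); print(n,c)
E
```

```text
pics
{'t': 0.0, 'q': array([ 1.02551009,  0.42674753,  0.07387814,  1.60658091, -0.03411463,
        1.110809  , -0.06707803]), 'joint_vel': array([ 0.00022954, -0.00017024,  0.00029268,  0.00017653, -0.00235811,
       -0.00139424,  0.00120454]), 'effort': array([-1.50081261e-03, -9.35803843e+01,  3.66646349e+00, -4.54198587e+01,
       -4.87784820e-02,  2.01754627e-02,  1.62616370e-04]), 'tool_pos': array([ 0.26001159, -0.62240227,  0.17337762]), 'eef_rot': array([-0.69318718, -0.13944357,  0.69343044, -0.13856854]), 'force': array([-0.03984139, -0.39386279, -0.76167937]), 'ft_torque': array([ 0.03485068,  0.07403456, -0.01995992]), 'width': 1.0049955333856804}
scene {'fx': 392.09399145194845, 'fy': 392.09399145194845, 'cx': 317.5769748332154, 'cy': 196.86809590839712, 'world_from_camera': array([[-5.45222215e-01,  5.10056489e-01, -6.65263192e-01,
         1.18230447e+00],
       [ 8.38291307e-01,  3.31124878e-01, -4.33155861e-01,
         4.59945315e-01],
       [-6.48764344e-04, -7.93850548e-01, -6.08112560e-01,
         7.13822493e-01],
       [ 0.00000000e+00,  0.00000000e+00,  0.00000000e+00,
         1.00000000e+00]])}
top {'fx': 407.68034653888725, 'fy': 407.68034653888725, 'cx': 323.3319698871141, 'cy': 205.65050277193401, 'world_from_camera': array([[-0.00424372, -0.99759216,  0.0692234 ,  0.41353412],
       [-0.99998774,  0.00405698, -0.00283795, -0.00612518],
       [ 0.00255028, -0.0692346 , -0.99759715,  1.26707388],
       [ 0.        ,  0.        ,  0.        ,  1.        ]])}
```

View pics/top0.png

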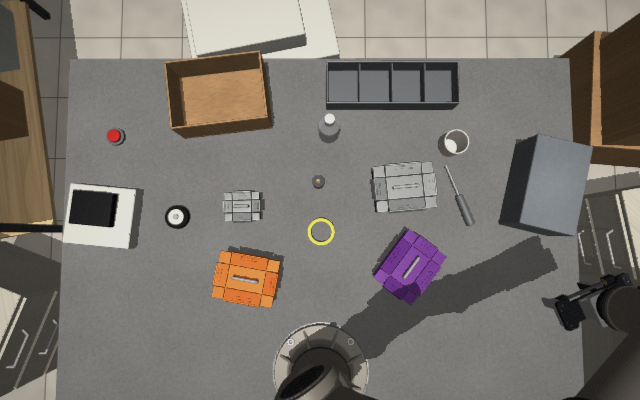

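View pics/scene0.png

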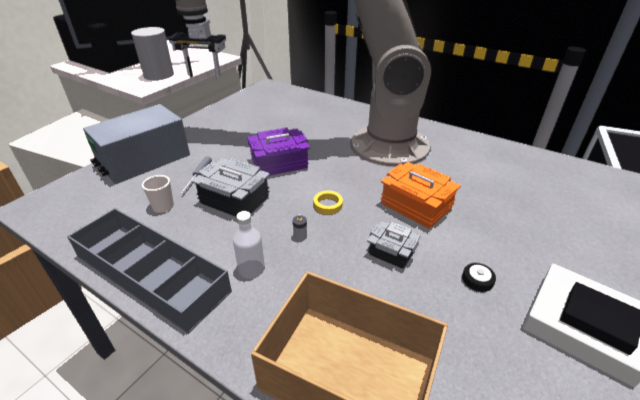

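The top view shows two grey cases: the larger at about (405,186) and the smaller at (242,206). The orange (246,278) and purple (410,265) boxes are look-alikes. The larger grey one is meant, so I'll enlarge it to confirm and measure.

```bash
cat > h.py <<'E'
import numpy as np, cv2
from plant import status, read_camera, get_calibration
def ray(c,u,v,z):
    T=c["world_from_camera"]; d=T[:3,:3]@np.array([(u-c["cx"])/c["fx"],(v-c["cy"])/c["fy"],1]); o=T[:3,3]
    return o+d*(z-o[2])/d[2]
def proj(c,p):
    q=np.linalg.inv(c["world_from_camera"])@np.append(p,1); return np.array([c["fx"]*q[0]/q[2]+c["cx"],c["fy"]*q[1]/q[2]+c["cy"]])
E
python3 - <<'E'
from h import *
a=cv2.imread("pics/top0.png")[145:230,360:450]
s=cv2.imread("pics/scene0.png")[145:225,180:285]
A=cv2.resize(a,None,fx=6,fy=6,interpolation=cv2.INTER_CUBIC);cv2.imwrite("pics/crop_top.png",A)
cv2.imwrite("pics/crop_scene.png",cv2.resize(s,None,fx=6,fy=6,interpolation=cv2.INTER_CUBIC))
E
```

```text
(no output)
```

View pics/crop_top.png

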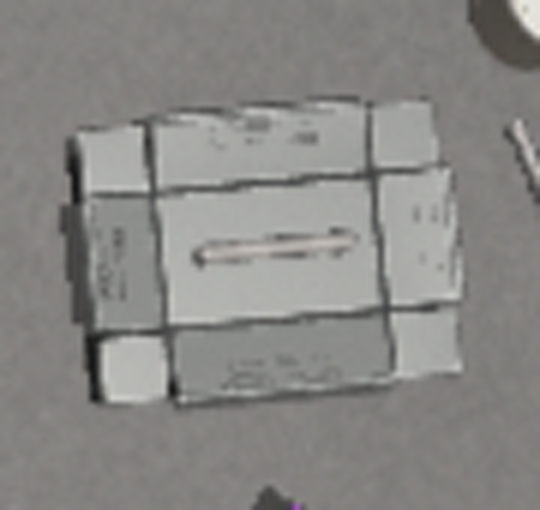

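View pics/crop_scene.png

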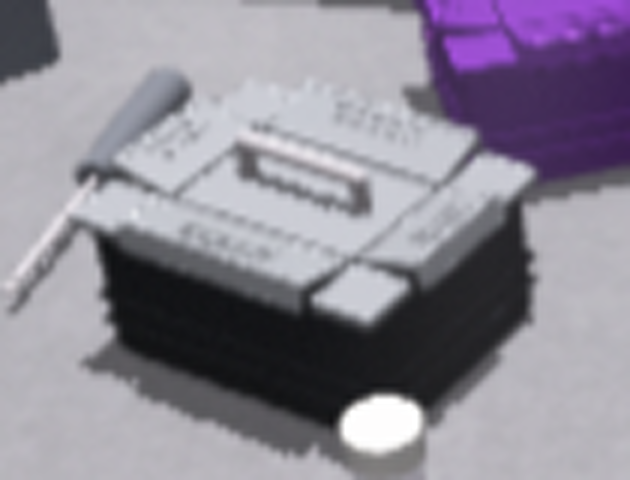

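The crops confirm a dark box with a light grey cover, a bar, and four raised sections, with a purple one beside it. The middle panel's corners in the crop are (155,193), (376,173), (388,308), (168,328). The outer fixed corners are (77,134), (433,99), (462,374), (99,403).

```bash
cat >> h.py <<'E'
def crop2w(c,pts): return np.array([ray(c,360-.5+(x+.5)/6,145-.5+(y+.5)/6,.085) for x,y in pts])
E
python3 - <<'E'
from h import *
c=get_calibration("top")
for pts in ([(155,193),(376,173),(388,308),(168,328)],[(77,134),(433,99),(462,374),(99,403)]):
    w=crop2w(c,pts); print(w.round(4)); 
    # order: back-left, back-right, front-right, front-left
    print("centre",w.mean(0).round(4),"len",np.linalg.norm(w[0]-w[1]),np.linalg.norm(w[3]-w[2]),"wid",np.linalg.norm(w[0]-w[3]),np.linalg.norm(w[1]-w[2]))
    L=w[0]-w[1]+w[3]-w[2]; print("yaw from long",np.arctan2(-L[0],L[1])); W=w[0]-w[3]+w[1]-w[2]; print("from short",np.arctan2(W[1],W[0]))
s=get_calibration("scene"); sc=cv2.imread("pics/scene0.png")
C=crop2w(c,[(155,193),(376,173),(388,308),(168,328),(77,134),(433,99),(462,374),(99,403)])
for p in C:
    u=proj(s,p); print(((u-[180,145]+.5)*6-.5).round(0))
E
```

```text
[[ 0.5795 -0.1913  0.085 ]
 [ 0.5889 -0.2992  0.085 ]
 [ 0.5228 -0.3036  0.085 ]
 [ 0.5135 -0.1966  0.085 ]]
centre [ 0.5512 -0.2477  0.085 ] len 0.10830946324607915 0.10741096660426078 wid 0.06621238723407079 0.06623299028575884
yaw from long 0.08686185826939491
from short 0.07385340756828912
[[ 0.6086 -0.1536  0.085 ]
 [ 0.6252 -0.3278  0.085 ]
 [ 0.4905 -0.3388  0.085 ]
 [ 0.4772 -0.1626  0.085 ]]
centre [ 0.5504 -0.2457  0.085 ] len 0.17494774696562088 0.17667826695178115 wid 0.1317384659567753 0.13511444577605786
yaw from long 0.08524426159010494
from short 0.07506678855688967
[349. 261.]
[163. 197.]
[256. 130.]
[436. 188.]
[368. 321.]
[ 62. 215.]
[250.  80.]
[540. 174.]
```

```bash
cat >> h.py <<'E'
from scipy.spatial.transform import Rotation as R
C0=np.array([.551,-.2467]); YAW=.082
def pads(C=C0,yaw=YAW):
    ex=np.array([np.cos(yaw),np.sin(yaw)]); ey=np.array([-ex[1],ex[0]])
    return dict(front=C-.059*ex,back=C+.059*ex,left=C+.079*ey,right=C-.079*ey)
def goal(p,phi):
    # tool x down, tool y at world angle phi; returns shift (tool, cm) and rotvec (tool, deg)
    o=status.get_obs(); Rt=R.from_quat(o["eef_rot"])
    y=np.array([np.cos(phi),np.sin(phi),0]); x=np.array([0,0,-1.]); G=R.from_matrix(np.c_[x,y,np.cross(x,y)])
    print("t",o["t"],"pos",o["tool_pos"].round(4),"F",o["force"].round(1),"w",o["width"])
    print("tool axes\n",Rt.as_matrix().round(3))
    print("shift cm",(Rt.inv().apply(p-o["tool_pos"])*100).round(2),"turn deg",np.degrees((Rt.inv()*G).as_rotvec()).round(2))
E
python3 - <<'E'
from h import *
print(pads())
goal(np.array([.551,-.2467,.25]),YAW-np.pi/2); goal(np.array([.551,-.2467,.25]),YAW+np.pi/2)
E
```

```text
{'front': array([ 0.49219825, -0.25153258]), 'back': array([ 0.60980175, -0.24186742]), 'left': array([ 0.54452926, -0.16796545]), 'right': array([ 0.55747074, -0.32543455])}
t 0.1 pos [ 0.26   -0.6224  0.1734] F [ 0.2  0.7 -0.9] w 0.9987172110831948
tool axes
 [[-0.001  0.386 -0.923]
 [ 0.001 -0.923 -0.386]
 [-1.    -0.001  0.   ]]
shift cm [ -7.63 -23.46 -41.33] turn deg [1.798e+01 1.000e-02 6.000e-02]
t 0.1 pos [ 0.26   -0.6224  0.1734] F [ 0.2  0.7 -0.9] w 0.9987172110831948
tool axes
 [[-0.001  0.386 -0.923]
 [ 0.001 -0.923 -0.386]
 [-1.    -0.001  0.   ]]
shift cm [ -7.63 -23.46 -41.33] turn deg [-1.6202e+02 -9.0000e-02  2.0000e-02]
```

Emit:
jog_arm --pt "-5 0 0 0 0 0" --pt "-3 -2 -3 6 0 0" --pt "0 -2.5 -4.3 6 0 0" --pt "0 -2.5 -4.3 6 0 0" --pt "0 -2 -4.5 0 0 0" --hand 0

```text
t: 0.6
tool_pos: [0.3909, -0.5012, 0.2545]
eef_rot: [-0.705, -0.021, 0.708, -0.019]
force: [0.7, -0.0, -0.2]
width: 0.61
```

```bash
python3 -c "
from h import *
goal(np.array([.551,-.2467,.25]),YAW-np.pi/2)"
```

```text
t 0.6 pos [ 0.3909 -0.5012  0.2545] F [ 0.7 -0.  -0.2] w 0.6104989876425135
tool axes
 [[-0.004  0.056 -0.998]
 [ 0.003 -0.998 -0.056]
 [-1.    -0.003  0.004]]
shift cm [  0.46 -24.52 -17.4 ] turn deg [-1.5   0.22  0.2 ]
```

Emit:
jog_arm --pt "0 -4.5 -3.5 -1.5 0 0" --pt "0 -5 -3.5 0 0 0" --pt "0 -5 -3.5 0 0 0" --pt "0 -5 -3.5 0 0 0" --pt "0 -4 -3 0 0 0"

```text
t: 1.1
tool_pos: [0.5217, -0.2877, 0.2532]
eef_rot: [-0.705, -0.031, 0.708, -0.028]
force: [0.9, -0.7, 0.3]
width: 0.183
```

```bash
python3 -c "
from h import *
goal(np.array([.551,-.2467,.25]),YAW-np.pi/2)
w=get_calibration('wrist');print(w['world_from_camera'].round(3),w['fx'],proj(w,[.551,-.2467,.085]))
cv2.imwrite('pics/w1.png',read_camera('wrist'))"
```

```text
t 1.1 pos [ 0.5217 -0.2877  0.2532] F [ 0.9 -0.7  0.3] w 0.18299241902747995
tool axes
 [[-0.006  0.083 -0.997]
 [ 0.004 -0.997 -0.083]
 [-1.    -0.004  0.005]]
shift cm [ 0.32 -3.84 -3.26] turn deg [0.05 0.3  0.25]
[[ 0.083 -0.958 -0.274  0.601]
 [-0.997 -0.081 -0.018 -0.282]
 [-0.005  0.275 -0.962  0.463]
 [ 0.     0.     0.     1.   ]] 301.78144687419615 [292.41555007 154.53009634]
```

View pics/w1.png

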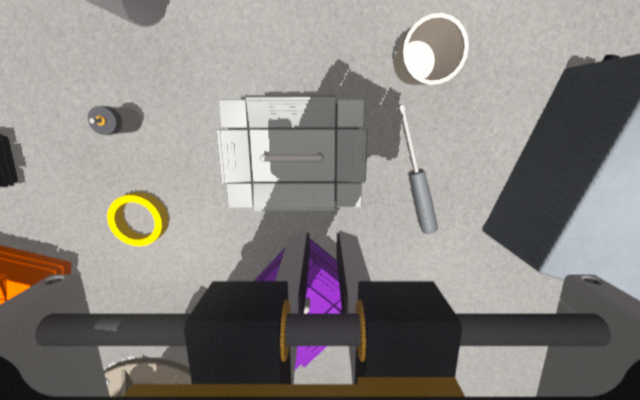

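The wrist view shows the case aligned with the image. The panel is about (248..340, 128..182), and my projected centre (292.4,154.5) falls on it. I'll enlarge this to refine the centre and see the ribs.

```bash
python3 - <<'E'
from h import *
a=cv2.imread("pics/w1.png")[85:220,205:380]
g=cv2.resize(a,None,fx=4.5,fy=4.4,interpolation=cv2.INTER_CUBIC)
g=cv2.convertScaleAbs(((g/255.)**.6)*255)
c=get_calibration("wrist")
for n,p in pads().items():
    u=proj(c,[*p,.091]); cv2.circle(g,(int((u[0]-205)*4.5),int((u[1]-85)*4.4)),4,(0,0,255),1); print(n,u)
cv2.imwrite("pics/w1c.png",g)
E
```

```text
front [299.80366669 205.55914465]
back [298.71924454 109.7429134 ]
left [235.3636621  159.03118077]
right [363.34139902 160.41267139]
```

View pics/w1c.png

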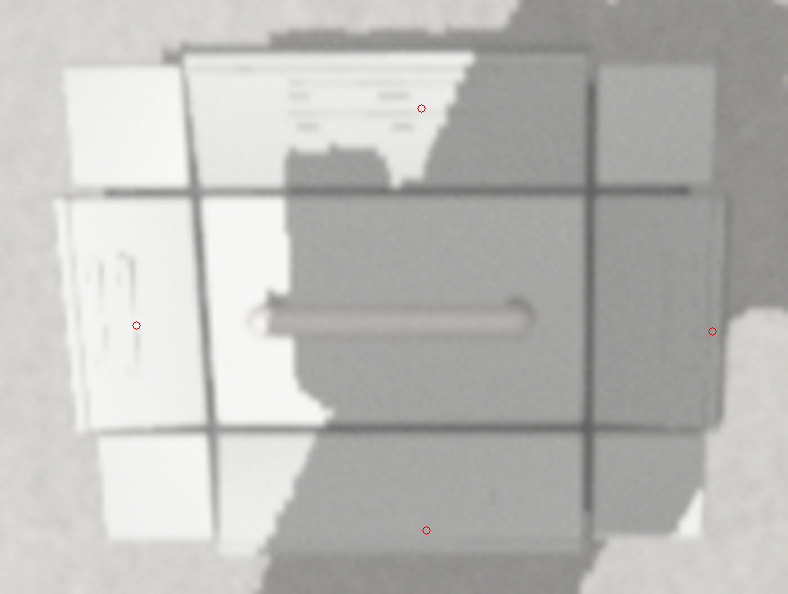

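The markers are displaced because the arm was still settling when the picture was taken. I'll look again from rest.

```bash
python3 - <<'E'
from h import *
c=get_calibration("wrist"); im=read_camera("wrist"); o=status.get_obs(); print(o["tool_pos"],abs(o["joint_vel"]).max(),o["width"])
np.save("w2.npy",c["world_from_camera"])
a=im[85:220,205:380]; cv2.imwrite("pics/w2.png",im)
g=cv2.resize(a,None,fx=4.5,fy=4.4,interpolation=cv2.INTER_CUBIC)
g=cv2.convertScaleAbs(((g/255.)**.6)*255)
def m(p,col):
    u=proj(c,p); cv2.circle(g,(int((u[0]-204.5)*4.5),int((u[1]-84.5)*4.4)),4,col,1)
for n,p in pads().items(): m([*p,.091],(0,0,255))
ex=np.array([np.cos(YAW),np.sin(YAW)]); ey=np.array([-ex[1],ex[0]])
for i in(-1,1):
  for j in (-1,1):
    m([*(C0+i*.034*ex+j*.054*ey),.085],(255,0,0)); m([*(C0+i*.068*ex+j*.088*ey),.085],(0,160,0))
cv2.imwrite("pics/w2c.png",g)
E
```

```text
[ 0.52483209 -0.28248425  0.25297239] 0.08781095348011032 0.09733071764574026
```

View pics/w2c.png

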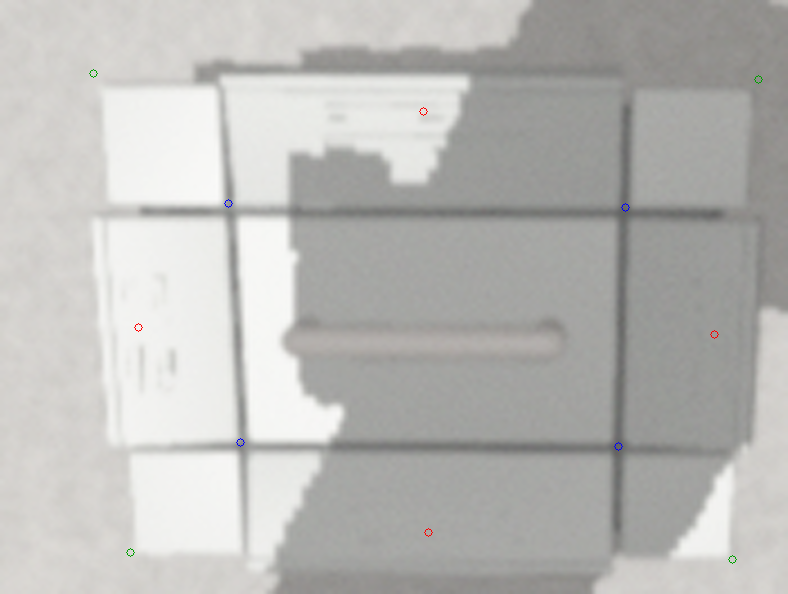

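The panel corners agree with the projection to about 1.5 mm. Correcting the centre to (0.550,-0.2465), I go above the front pad.

```bash
sed -i 's/C0=np.array(\[.551,-.2467\])/C0=np.array([.550,-.2465])/' h.py; python3 -c "
from h import *
for k,p in pads().items(): print(k); goal(np.array([*p,.11]),YAW-np.pi/2)"
```

```text
front
t 1.2 pos [ 0.5248 -0.2825  0.253 ] F [ 0.2 -0.5 -0.8] w 0.09733071764574026
tool axes
 [[-0.005  0.092 -0.996]
 [ 0.006 -0.996 -0.092]
 [-1.    -0.007  0.004]]
shift cm [14.33 -3.32  3.  ] turn deg [0.58 0.24 0.38]
back
t 1.2 pos [ 0.5248 -0.2825  0.253 ] F [ 0.2 -0.5 -0.8] w 0.09733071764574026
tool axes
 [[-0.005  0.092 -0.996]
 [ 0.006 -0.996 -0.092]
 [-1.    -0.007  0.004]]
shift cm [14.28 -3.2  -8.8 ] turn deg [0.58 0.24 0.38]
left
t 1.2 pos [ 0.5248 -0.2825  0.253 ] F [ 0.2 -0.5 -0.8] w 0.09733071764574026
tool axes
 [[-0.005  0.092 -0.996]
 [ 0.006 -0.996 -0.092]
 [-1.    -0.007  0.004]]
shift cm [ 14.36 -11.16  -2.98] turn deg [0.58 0.24 0.38]
right
t 1.2 pos [ 0.5248 -0.2825  0.253 ] F [ 0.2 -0.5 -0.8] w 0.09733071764574026
tool axes
 [[-0.005  0.092 -0.996]
 [ 0.006 -0.996 -0.092]
 [-1.    -0.007  0.004]]
shift cm [14.25  4.64 -2.82] turn deg [0.58 0.24 0.38]
```

Emit:
jog_arm --pt "3 -3.3 3 0.5 0 0.3" --pt "4 0 0 0 0 0" --pt "3 0 0 0 0 0" --pt "1.5 0 0 0 0 0" --pt "0 0 0 0 0 0"

```text
t: 1.7
tool_pos: [0.4943, -0.2535, 0.1381]
eef_rot: [-0.705, -0.031, 0.708, -0.031]
force: [0.5, 0.2, -0.3]
width: 0.008
```

```bash
python3 -c "
from h import *
goal(np.array([*pads()['front'],.11]),YAW-np.pi/2)"
```

```text
t 1.7 pos [ 0.4943 -0.2535  0.1381] F [ 0.5  0.2 -0.3] w 0.007701540432262041
tool axes
 [[-0.003  0.088 -0.996]
 [ 0.001 -0.996 -0.088]
 [-1.    -0.001  0.003]]
shift cm [ 2.81 -0.24  0.28] turn deg [0.35 0.19 0.06]
```

Emit:
jog_arm --pt "2.5 -0.2 0.3 0 0 0" --pt "0.8 0 0 0 0 0" --pt "0 0 0 0 0 0" --pt "0.5 0 0 0 0 0"

```text
t: 2.1
tool_pos: [0.4926, -0.2533, 0.1024]
eef_rot: [-0.706, -0.031, 0.707, -0.031]
force: [-0.0, 0.1, 0.2]
width: 0.006
```

```bash
python3 -c "
from h import *
goal(np.array([*pads()['front'],.085]),YAW-np.pi/2)"
```

```text
t 2.1 pos [ 0.4926 -0.2533  0.1024] F [-0.   0.1  0.2] w 0.005676226261327978
tool axes
 [[-0.001  0.087 -0.996]
 [-0.    -0.996 -0.087]
 [-1.     0.     0.001]]
shift cm [ 1.74 -0.21  0.12] turn deg [ 0.31  0.04 -0.02]
```

Emit:
jog_arm --pt "0.6 -0.1 0.1 0 0 0" --pt "0.5 0 0 0 0 0" --pt "0.4 0 0 0 0 0"

```text
t: 2.4
tool_pos: [0.4928, -0.253, 0.0883]
eef_rot: [0.707, 0.03, -0.706, 0.031]
force: [0.2, -1.5, 0.1]
width: 0.004
```

Emit:
jog_arm --pt "0.2 0 0.1 0 0 0" --pt "0.2 0 0 0 0 0"

```text
t: 2.6
tool_pos: [0.4917, -0.2531, 0.0839]
eef_rot: [0.707, 0.03, -0.706, 0.031]
force: [-0.8, 0.9, 0.3]
width: -0.0
```

No force even at 84 mm; I'll look before going on.

```bash
python3 -c "
from h import *
o=status.get_obs();print(o['tool_pos'],o['force'],o['ft_torque'])
a=read_camera('top');b=read_camera('scene');w=read_camera('wrist')
cv2.imwrite('pics/w3.png',w)
cv2.imwrite('pics/m3.png',np.hstack([cv2.resize(a[130:245,345:465],(400,384),interpolation=2),cv2.resize(b[120:230,170:285],(400,384),interpolation=2)]))"
```

```text
[ 0.49170578 -0.25305559  0.0838627 ] [-0.75202074  0.94444843  0.27637795] [0.04129065 0.01355793 0.01913071]
```

View pics/m3.png

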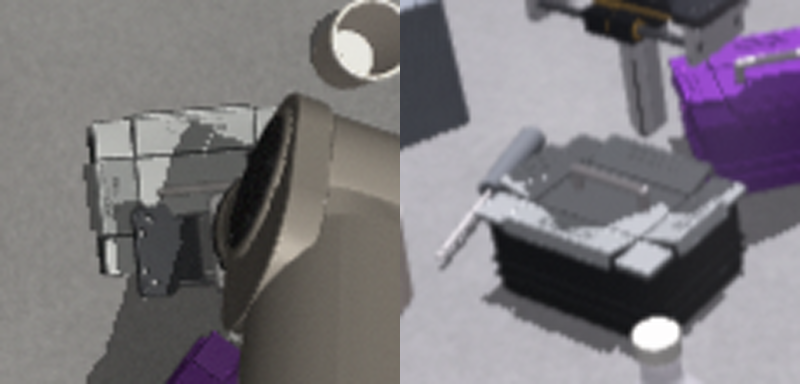

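View pics/w3.png

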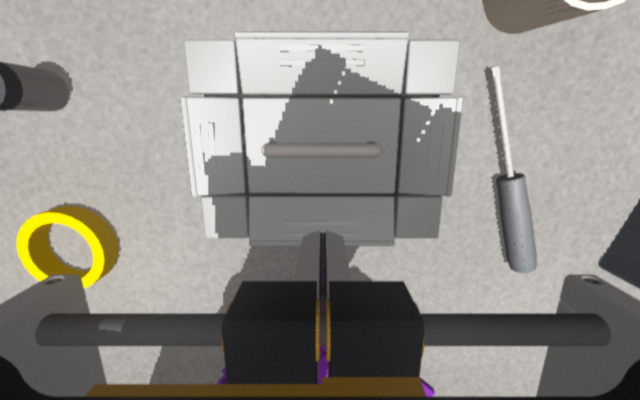

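```bash
python3 -c "
from h import *
o=status.get_obs();p=o['tool_pos'];w=get_calibration('wrist');s=get_calibration('scene')
print(p,'wrist',proj(w,p),'scene',proj(s,p))
for n,q in pads().items(): print(n,q,proj(w,[*q,.091]),proj(s,[*q,.091]))
w3=cv2.imread('pics/w3.png'); print([ray(w,u,v,.085).round(4) for u,v in((245,96),(404,96),(398,195),(245,195),(238,240),(394,243))])
b=read_camera('scene'); cv2.imwrite('pics/s4.png',cv2.resize(b[120:220,170:290],(780,650),interpolation=2)[:600])
"
```

```text
[ 0.49173999 -0.25304555  0.08394236] wrist [322.61709804 226.8137679 ] scene [242.38746508 166.80063507]
front [ 0.49119825 -0.25133258] [320.19199851 230.73445558] [242.67148599 164.86165434]
back [ 0.60880175 -0.24166742] [320.82572719  50.59567019] [216.23033939 185.6628393 ]
left [ 0.54352926 -0.16776545] [201.87334761 147.10470129] [252.86230453 182.56583399]
right [ 0.55647074 -0.32523455] [438.85832772 148.36787809] [208.22856168 167.58694515]
[array([ 0.5786, -0.1943,  0.085 ]), array([ 0.5877, -0.2983,  0.085 ]), array([ 0.5209, -0.3047,  0.085 ]), array([ 0.5114, -0.1955,  0.085 ]), array([ 0.4762, -0.191 ,  0.085 ]), array([ 0.4839, -0.3074,  0.085 ])]
```

View pics/s4.png

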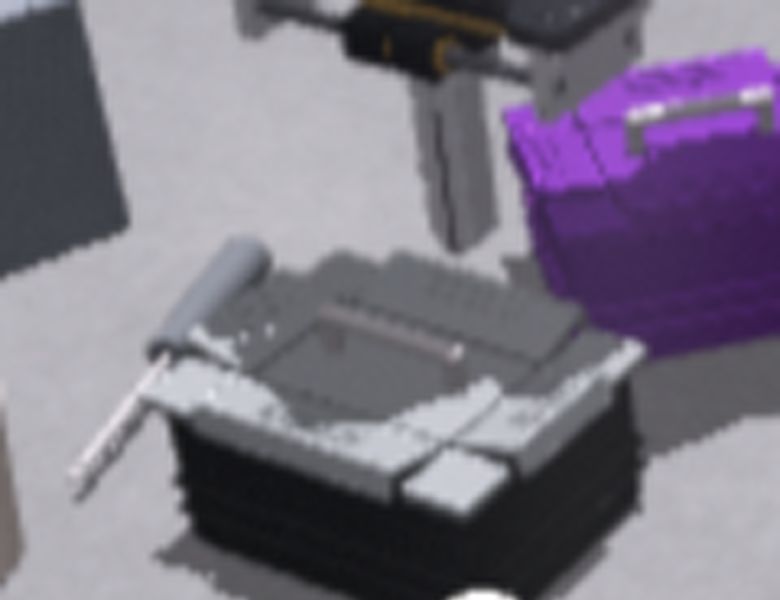

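```bash
python3 -c "
from h import *
o=status.get_obs();p=o['tool_pos'];w=get_calibration('wrist');s=get_calibration('scene')
for dz in (0,.01,.015,.02,.025,.03): print(dz,proj(w,p+[0,0,dz]).round(1),proj(s,p+[0,0,dz]).round(1))
for dx in (-.01,-.02,-.03): print(dx,proj(w,p+[dx,0,0]).round(1),proj(s,p+[dx,0,0]).round(1))
W=cv2.imread('pics/w3.png'); cv2.imwrite('pics/w3c.png',cv2.resize(W[180:290,270:390],(720,600),interpolation=2)) if 0 else cv2.imwrite('pics/w3c.png',cv2.resize(W[180:280,260:390],(780,600),interpolation=2))
"
```

```text
0 [322.5 226.8] [242.4 166.8]
0.01 [322.6 231.7] [242.  163.9]
0.015 [322.6 234.3] [241.8 162.5]
0.02 [322.6 237. ] [241.6 161. ]
0.025 [322.6 239.9] [241.4 159.5]
0.03 [322.6 242.9] [241.1 158.1]
-0.01 [321.4 239.3] [244.6 165.2]
-0.02 [320.2 251.5] [246.9 163.7]
-0.03 [319.1 263.4] [249.1 162.2]
```

View pics/w3c.png

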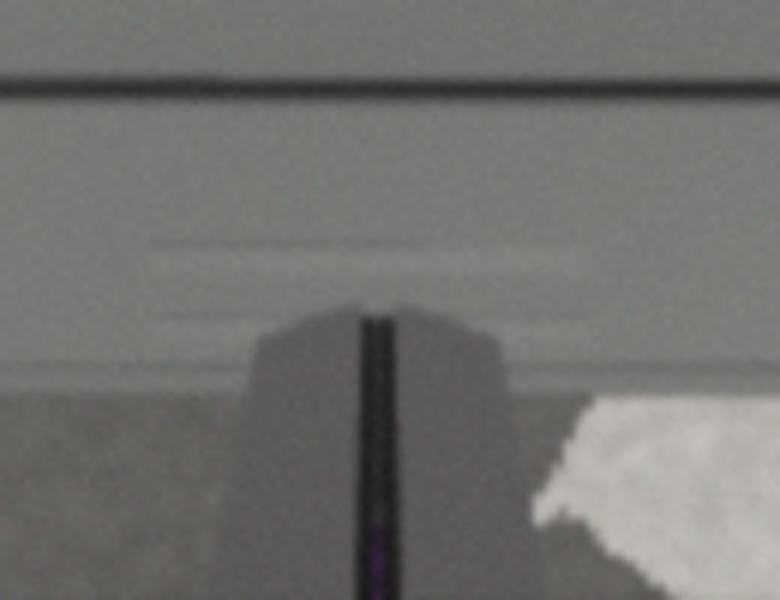

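The two views agree that the visible fingertip ends about 26 mm above the reported TCP: scene row 158 against 167 projected, wrist row 232. So the closed fingertip is at about 110 mm and hasn't touched yet. The xy position fits between the ribs, so I'll descend by force in small steps.

Emit:
jog_arm --pt "0.5 -0.1 0 0 0 0" --pt "0.4 0 0 0 0 0" --pt "0.3 0 0 0 0 0" --pt "0.2 0 0 0 0 0"

```text
t: 3.2
tool_pos: [0.4921, -0.252, 0.0693]
eef_rot: [0.707, 0.03, -0.705, 0.032]
force: [0.3, -0.6, 0.7]
width: 0.006
```

Emit:
jog_arm --pt "0.2 0 0 0 0 0" --pt "0.2 0 0 0 0 0"

```text
t: 3.4
tool_pos: [0.492, -0.252, 0.0648]
eef_rot: [0.707, 0.03, -0.706, 0.032]
force: [0.0, 0.4, -0.6]
width: 0.009
```

Emit:
jog_arm --pt "0.2 0 0 0 0 0"

```text
t: 3.5
tool_pos: [0.492, -0.252, 0.0626]
eef_rot: [0.707, 0.03, -0.706, 0.032]
force: [-0.6, -0.7, 0.2]
width: 0.009
```

Emit:
jog_arm --pt "0.2 0 0 0 0 0"

```text
t: 3.6
tool_pos: [0.492, -0.2521, 0.0607]
eef_rot: [0.707, 0.03, -0.706, 0.031]
force: [-4.4, -0.4, 9.3]
width: 0.007
```

```bash
python3 -c "
from h import *
o=status.get_obs();p=o['tool_pos'];s=get_calibration('scene'); print(p,o['force'],proj(s,p))
b=read_camera('scene'); cv2.imwrite('pics/s5.png',cv2.resize(b[120:212,170:290],(780,598),interpolation=2))
"
```

```text
[ 0.49200459 -0.25211295  0.06069144] [-4.41277931 -0.43076057  9.28286405] [243.4823722  173.51302538]
```

View pics/s5.png

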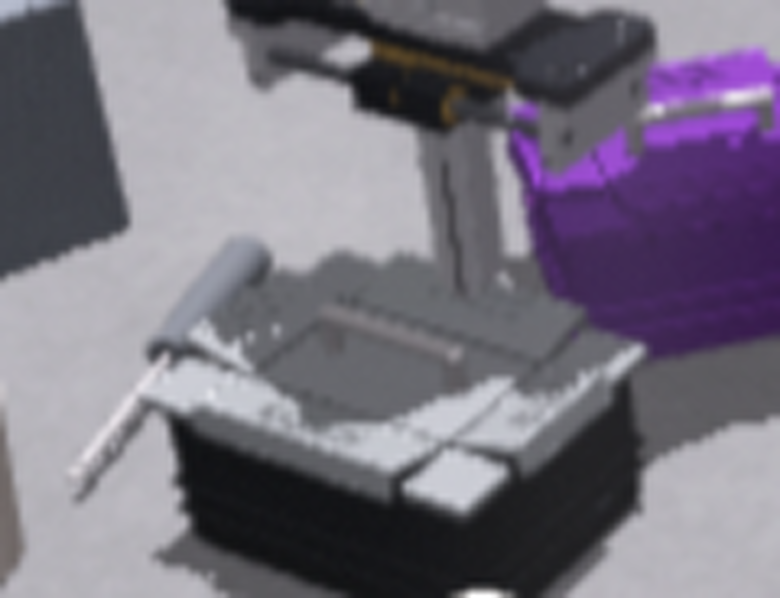

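Contact at TCP z≈61 mm with 9 N, on the front section between its ribs. So the tip is about 30 mm above the TCP. Pressing through.

Emit:
jog_arm --pt "0.2 0 0 0 0 0" --pt "0.2 0 0 0 0 0"

```text
t: 3.85
tool_pos: [0.4916, -0.2523, 0.0566]
eef_rot: [0.707, 0.03, -0.706, 0.031]
force: [0.4, -0.3, 0.2]
width: 0.005
```

Emit:
jog_arm --pt "0.2 0 0 0 0 0"

```text
t: 3.95
tool_pos: [0.4916, -0.2524, 0.0545]
eef_rot: [0.707, 0.03, -0.706, 0.031]
force: [0.6, 0.6, 0.2]
width: 0.008
```

The force vanished: it snapped away. I'll confirm against the solid stop.

Emit:
jog_arm --pt "0.15 0 0 0 0 0"

```text
t: 4.05
tool_pos: [0.4918, -0.2524, 0.0533]
eef_rot: [0.707, 0.03, -0.706, 0.031]
force: [-9.2, 4.0, 31.2]
width: 0.003
```

Emit:
jog_arm --pt "-2 0 0 0 0 0" --pt "-2 0 0 0 0 0" --pt "-2 0 0 0 0 0"

```text
t: 4.35
tool_pos: [0.4901, -0.2515, 0.1122]
eef_rot: [-0.706, -0.031, 0.707, -0.031]
force: [0.4, 0.3, -0.1]
width: 0.006
```

```bash
python3 -c "
from h import *
for k,p in pads().items(): print(k); goal(np.array([*p,.065]),YAW-np.pi/2)
w=read_camera('wrist');cv2.imwrite('pics/w6.png',w)"
```

```text
front
t 4.35 pos [ 0.4901 -0.2515  0.1122] F [ 0.4  0.3 -0.1] w 0.005650715410634716
tool axes
 [[-0.002  0.087 -0.996]
 [-0.    -0.996 -0.087]
 [-1.    -0.     0.002]]
shift cm [ 4.72 -0.   -0.12] turn deg [0.3  0.12 0.01]
back
t 4.35 pos [ 0.4901 -0.2515  0.1122] F [ 0.4  0.3 -0.1] w 0.005650715410634716
tool axes
 [[-0.002  0.087 -0.996]
 [-0.    -0.996 -0.087]
 [-1.    -0.     0.002]]
shift cm [  4.69   0.06 -11.92] turn deg [0.3  0.12 0.01]
left
t 4.35 pos [ 0.4901 -0.2515  0.1122] F [ 0.4  0.3 -0.1] w 0.005650715410634716
tool axes
 [[-0.002  0.087 -0.996]
 [-0.    -0.996 -0.087]
 [-1.    -0.     0.002]]
shift cm [ 4.7  -7.87 -6.06] turn deg [0.3  0.12 0.01]
right
t 4.35 pos [ 0.4901 -0.2515  0.1122] F [ 0.4  0.3 -0.1] w 0.005650715410634716
tool axes
 [[-0.002  0.087 -0.996]
 [-0.    -0.996 -0.087]
 [-1.    -0.     0.002]]
shift cm [ 4.7   7.93 -5.98] turn deg [0.3  0.12 0.01]
```

View pics/w6.png

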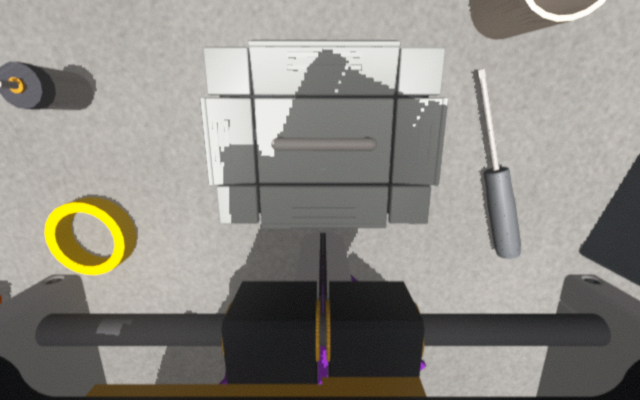

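The picture shows the front section (rows 186–226) now level with the corners, and the stop was felt (31 N). Next is the left one.

Emit:
jog_arm --pt "0 -4 -3 0.3 0 0" --pt "0 -3.9 -3 0 0 0" --pt "1.5 0 0 0 0 0" --pt "0 0 0 0 0 0"

```text
t: 4.8
tool_pos: [0.5478, -0.1676, 0.1017]
eef_rot: [0.709, 0.026, -0.704, 0.029]
force: [0.2, -0.3, -0.5]
width: 0.007
```

```bash
python3 -c "
from h import *
goal(np.array([*pads()['left'],.065]),YAW-np.pi/2)"
```

```text
t 4.8 pos [ 0.5478 -0.1676  0.1017] F [ 0.2 -0.3 -0.5] w 0.0065958457765133505
tool axes
 [[ 0.006  0.078 -0.997]
 [-0.003 -0.997 -0.078]
 [-1.     0.003 -0.006]]
shift cm [ 3.66 -0.03  0.45] turn deg [-0.22 -0.34 -0.2 ]
```

Emit:
jog_arm --pt "1.5 0 0.4 0 -0.3 -0.2" --pt "1 0 0 0 0 0" --pt "0.6 0 0 0 0 0" --pt "0.1 0 0 0 0 0"

```text
t: 5.2
tool_pos: [0.5428, -0.1699, 0.0676]
eef_rot: [-0.707, -0.027, 0.707, -0.027]
force: [0.7, -0.4, 0.7]
width: 0.007
```

```bash
python3 -c "
from h import *
goal(np.array([*pads()['left'],.065]),YAW-np.pi/2)"
```

```text
t 5.2 pos [ 0.5428 -0.1699  0.0676] F [ 0.7 -0.4  0.7] w 0.006619284390650019
tool axes
 [[-0.     0.076 -0.997]
 [-0.    -0.997 -0.076]
 [-1.     0.     0.   ]]
shift cm [ 0.26 -0.2  -0.09] turn deg [-0.36  0.   -0.  ]
```

Emit:
jog_arm --pt "0.3 -0.3 0 0 0 0" --pt "0.2 0 0 0 0 0"

```text
t: 5.4
tool_pos: [0.5425, -0.1675, 0.0626]
eef_rot: [0.707, 0.026, -0.707, 0.026]
force: [0.9, -0.6, -0.5]
width: 0.004
```

Emit:
jog_arm --pt "0.2 0 0 0 0 0"

```text
t: 5.5
tool_pos: [0.5427, -0.1676, 0.0607]
eef_rot: [0.707, 0.026, -0.706, 0.026]
force: [-2.0, 0.8, 10.6]
width: 0.009
```

Emit:
jog_arm --pt "0.2 0 0 0 0 0"

```text
t: 5.6
tool_pos: [0.5429, -0.1674, 0.0591]
eef_rot: [0.707, 0.026, -0.706, 0.026]
force: [-3.1, 3.1, 7.1]
width: 0.003
```

Emit:
jog_arm --pt "0.2 0 0 0 0 0"

```text
t: 5.7
tool_pos: [0.5431, -0.1671, 0.0575]
eef_rot: [0.707, 0.026, -0.706, 0.026]
force: [-1.7, 1.4, 2.8]
width: 0.003
```

Emit:
jog_arm --pt "0.2 0 0 0 0 0"

```text
t: 5.8
tool_pos: [0.5433, -0.1671, 0.0557]
eef_rot: [0.707, 0.026, -0.706, 0.026]
force: [0.2, 0.5, -0.3]
width: 0.007
```

Emit:
jog_arm --pt "0.15 0 0 0 0 0"

```text
t: 5.9
tool_pos: [0.5434, -0.1671, 0.0541]
eef_rot: [0.707, 0.026, -0.706, 0.027]
force: [-0.7, -0.6, 0.5]
width: 0.002
```

Emit:
jog_arm --pt "0.1 0 0 0 0 0"

```text
t: 6.0
tool_pos: [0.5437, -0.1671, 0.0534]
eef_rot: [0.708, 0.026, -0.706, 0.027]
force: [-6.0, 1.6, 18.3]
width: 0.005
```

Left clicked, and the stop was felt at 53.4 mm. Up and on to the back one.

Emit:
jog_arm --pt "-2 0 0 0 0 0" --pt "-2 0 0 0 0 0" --pt "-1.5 0 0 0 0 0"

```text
t: 6.3
tool_pos: [0.5421, -0.1669, 0.1078]
eef_rot: [-0.706, -0.027, 0.707, -0.026]
force: [0.1, 0.3, -0.2]
width: 0.006
```

```bash
python3 -c "
from h import *
goal(np.array([*pads()['back'],.065]),YAW-np.pi/2)"
```

```text
t 6.3 pos [ 0.5421 -0.1669  0.1078] F [ 0.1  0.3 -0.2] w 0.005672646865200216
tool axes
 [[-0.001  0.075 -0.997]
 [ 0.    -0.997 -0.075]
 [-1.    -0.001  0.001]]
shift cm [ 4.27  7.95 -6.1 ] turn deg [-0.42  0.07  0.03]
```

Emit:
jog_arm --pt "0 2 -4 -0.4 0 0" --pt "0 3 -2 0 0 0" --pt "0.5 3 0 0 0 0" --pt "1 0 0 0 0 0" --pt "0 0 0 0 0 0"

```text
t: 6.8
tool_pos: [0.6122, -0.2445, 0.0951]
eef_rot: [0.708, 0.029, -0.705, 0.03]
force: [0.1, 0.2, -0.3]
width: 0.005
```

```bash
python3 -c "
from h import *
goal(np.array([*pads()['back'],.065]),YAW-np.pi/2)"
```

```text
t 6.8 pos [ 0.6122 -0.2445  0.0951] F [ 0.1  0.2 -0.3] w 0.005167912803105282
tool axes
 [[ 0.003  0.083 -0.997]
 [-0.001 -0.997 -0.083]
 [-1.     0.001 -0.003]]
shift cm [ 3.   -0.31  0.32] turn deg [ 0.09 -0.19 -0.07]
```

Emit:
jog_arm --pt "1.2 -0.2 0.3 0 -0.2 0" --pt "1 0 0 0 0 0" --pt "0.5 0 0 0 0 0" --pt "0.1 0 0 0 0 0"

```text
t: 7.2
tool_pos: [0.608, -0.24, 0.0648]
eef_rot: [-0.706, -0.03, 0.707, -0.03]
force: [-0.3, 0.1, 0.4]
width: 0.007
```

```bash
python3 -c "
from h import *
goal(np.array([*pads()['back'],.065]),YAW-np.pi/2)"
```

```text
t 7.2 pos [ 0.608  -0.24    0.0648] F [-0.3  0.1  0.4] w 0.006900981114167431
tool axes
 [[-0.001  0.086 -0.996]
 [-0.    -0.996 -0.086]
 [-1.     0.     0.001]]
shift cm [-0.02  0.18 -0.06] turn deg [ 0.21  0.07 -0.02]
```

Emit:
jog_arm --pt "0.2 0.1 -0.1 0 0 0"

```text
t: 7.3
tool_pos: [0.6092, -0.2404, 0.0628]
eef_rot: [-0.706, -0.03, 0.707, -0.031]
force: [-0.8, -0.2, 1.2]
width: 0.003
```

Emit:
jog_arm --pt "0.2 0 0 0 0 0"

```text
t: 7.4
tool_pos: [0.6097, -0.2403, 0.0612]
eef_rot: [-0.706, -0.03, 0.707, -0.031]
force: [-1.3, -0.4, 7.0]
width: 0.006
```

Emit:
jog_arm --pt "0.2 0 0 0 0 0"

```text
t: 7.5
tool_pos: [0.6102, -0.2404, 0.0598]
eef_rot: [0.707, 0.03, -0.706, 0.031]
force: [-1.0, 1.0, 3.9]
width: 0.007
```

Emit:
jog_arm --pt "0.2 0 0 0 0 0"

```text
t: 7.6
tool_pos: [0.6106, -0.2404, 0.0582]
eef_rot: [0.707, 0.03, -0.706, 0.031]
force: [-0.5, -0.2, 1.5]
width: 0.007
```

Emit:
jog_arm --pt "0.2 0 0 0 0 0"

```text
t: 7.7
tool_pos: [0.6108, -0.2403, 0.0563]
eef_rot: [0.707, 0.03, -0.706, 0.031]
force: [-0.3, 0.5, 0.7]
width: 0.004
```

Emit:
jog_arm --pt "0.2 0 0 0 0 0"

```text
t: 7.8
tool_pos: [0.6109, -0.2404, 0.0542]
eef_rot: [0.707, 0.03, -0.706, 0.031]
force: [0.7, 0.0, -0.2]
width: 0.004
```

Emit:
jog_arm --pt "0.1 0 0 0 0 0"

```text
t: 7.9
tool_pos: [0.611, -0.2405, 0.0535]
eef_rot: [0.707, 0.03, -0.706, 0.031]
force: [-5.5, 2.8, 18.5]
width: 0.005
```

Emit:
jog_arm --pt "0.1 0 0 0 0 0"

```text
t: 8.0
tool_pos: [0.6111, -0.2405, 0.0535]
eef_rot: [0.707, 0.03, -0.706, 0.031]
force: [-8.2, 3.3, 21.4]
width: 0.003
```

Back is shut. On to the right one.

Emit:
jog_arm --pt "-2 0 0 0 0 0" --pt "-2 0 0 0 0 0" --pt "-1.5 0 0 0 0 0"

```text
t: 8.3
tool_pos: [0.6094, -0.24, 0.1077]
eef_rot: [-0.706, -0.031, 0.707, -0.031]
force: [-1.0, -0.4, -0.3]
width: 0.008
```

```bash
python3 -c "
from h import *
goal(np.array([*pads()['right'],.065]),YAW-np.pi/2)"
```

```text
t 8.3 pos [ 0.6094 -0.24    0.1077] F [-1.  -0.4 -0.3] w 0.008069197832455454
tool axes
 [[-0.001  0.087 -0.996]
 [-0.    -0.996 -0.087]
 [-1.     0.     0.002]]
shift cm [4.28 8.03 6.01] turn deg [ 0.27  0.09 -0.  ]
```

Emit:
jog_arm --pt "0 4 2 0.2 0 0" --pt "0 4 4 0 0 0" --pt "1.5 0 0 0 0 0" --pt "0 0 0 0 0 0"

```text
t: 8.7
tool_pos: [0.5572, -0.3274, 0.0957]
eef_rot: [0.708, 0.029, -0.705, 0.031]
force: [0.9, 0.6, -0.4]
width: 0.003
```

```bash
python3 -c "
from h import *
goal(np.array([*pads()['right'],.065]),YAW-np.pi/2)
cv2.imwrite('pics/w7.png',read_camera('wrist'))"
```

```text
t 8.7 pos [ 0.5572 -0.3274  0.0957] F [ 0.9  0.6 -0.4] w 0.00253930165107344
tool axes
 [[ 0.004  0.085 -0.996]
 [-0.002 -0.996 -0.085]
 [-1.     0.002 -0.003]]
shift cm [ 3.07 -0.22  0.07] turn deg [ 0.19 -0.19 -0.13]
```

View pics/w7.png

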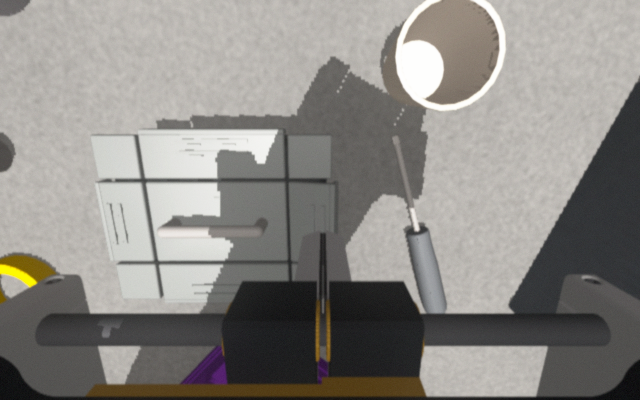

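Left, back and front look level; the right section is still up beneath the finger. Descending.

Emit:
jog_arm --pt "1.2 -0.2 0.1 0 -0.2 0" --pt "1 0 0 0 0 0" --pt "0.5 0 0 0 0 0" --pt "0.2 0 0 0 0 0"

```text
t: 9.15
tool_pos: [0.5584, -0.324, 0.0663]
eef_rot: [0.707, 0.03, -0.706, 0.032]
force: [-0.1, 0.5, 0.2]
width: 0.005
```

Emit:
jog_arm --pt "0.2 0 0 0 0 0"

```text
t: 9.25
tool_pos: [0.5586, -0.3234, 0.0639]
eef_rot: [0.707, 0.03, -0.706, 0.032]
force: [-0.2, -0.1, 0.3]
width: 0.003
```

Emit:
jog_arm --pt "0.2 0 0 0 0 0"

```text
t: 9.35
tool_pos: [0.5588, -0.3232, 0.0618]
eef_rot: [0.707, 0.03, -0.706, 0.033]
force: [-0.1, -0.0, -0.5]
width: 0.002
```

Emit:
jog_arm --pt "0.2 0 0 0 0 0"

```text
t: 9.45
tool_pos: [0.5591, -0.3232, 0.0599]
eef_rot: [0.707, 0.03, -0.706, 0.033]
force: [-1.3, -0.3, 10.7]
width: 0.009
```

Emit:
jog_arm --pt "0.2 0 0 0 0 0"

```text
t: 9.55
tool_pos: [0.5593, -0.3238, 0.0585]
eef_rot: [0.707, 0.03, -0.706, 0.033]
force: [-2.4, -2.1, 7.4]
width: 0.003
```

Emit:
jog_arm --pt "0.2 0 0 0 0 0"

```text
t: 9.65
tool_pos: [0.5592, -0.3243, 0.0569]
eef_rot: [0.707, 0.03, -0.706, 0.033]
force: [-1.2, -0.4, 2.8]
width: 0.002
```

Emit:
jog_arm --pt "0.2 0 0 0 0 0"

```text
t: 9.75
tool_pos: [0.5594, -0.3245, 0.055]
eef_rot: [0.707, 0.03, -0.705, 0.033]
force: [1.0, -0.3, -0.3]
width: 0.003
```

Emit:
jog_arm --pt "0.15 0 0 0 0 0"

```text
t: 9.85
tool_pos: [0.5595, -0.3246, 0.0536]
eef_rot: [0.708, 0.029, -0.705, 0.033]
force: [-3.2, 1.8, 14.1]
width: 0.008
```

Emit:
jog_arm --pt "0.1 0 0 0 0 0"

```text
t: 9.95
tool_pos: [0.5596, -0.3246, 0.0534]
eef_rot: [0.708, 0.029, -0.705, 0.033]
force: [-7.3, 3.8, 23.0]
width: 0.005
```

All four were pressed to the stop. I'll rise well clear, move back for an open view and check.

Emit:
jog_arm --pt "-2 0 0 0 0 0" --pt "-4 0 0 0 0 0" --pt "-5 0 0 0 0 0" --pt "-4 0 4 0 0 0" --pt "-2 0 5 0 0 0"

```text
t: 10.45
tool_pos: [0.4776, -0.328, 0.2188]
eef_rot: [-0.706, -0.033, 0.707, -0.034]
force: [-0.1, -1.4, -0.1]
width: 0.006
```

Emit:
jog_arm --pt "0 5 4 0 0 0" --pt "0 5 3 0 0 0" --pt "0 5 3 0 0 0" --pt "0 5 3 0 0 0" --pt "0 4 3 0 0 0"

```text
t: 10.95
tool_pos: [0.358, -0.5499, 0.2248]
eef_rot: [0.709, 0.034, -0.703, 0.039]
force: [0.5, 0.2, 0.3]
width: 0.006
```

Emit:
jog_arm --pt "0 0 0 0 0 0" --pt "0 0 0 0 0 0" --pt "0 0 0 0 0 0"

```text
t: 11.25
tool_pos: [0.3516, -0.556, 0.2237]
eef_rot: [0.708, 0.03, -0.704, 0.036]
force: [0.8, 0.4, -0.0]
width: 0.002
```

```bash
python3 -c "
from h import *
o=status.get_obs();print(o['t'],o['tool_pos'],o['force'])
a=read_camera('top');b=read_camera('scene');cv2.imwrite('pics/top9.png',a);cv2.imwrite('pics/scene9.png',b)
a0=cv2.imread('pics/top0.png');b0=cv2.imread('pics/scene0.png')
r=lambda i,y,x:cv2.resize(i[y:y+90,x:x+120],(400,300),interpolation=2)
cv2.imwrite('pics/m9.png',np.vstack([np.hstack([r(a0,140,345),r(b0,140,170)]),np.hstack([r(a,140,345),r(b,140,170)])]))
"
```

```text
11.25 [ 0.35160917 -0.55600109  0.22367825] [ 0.75438309  0.39255729 -0.00427947]
```

View pics/m9.png

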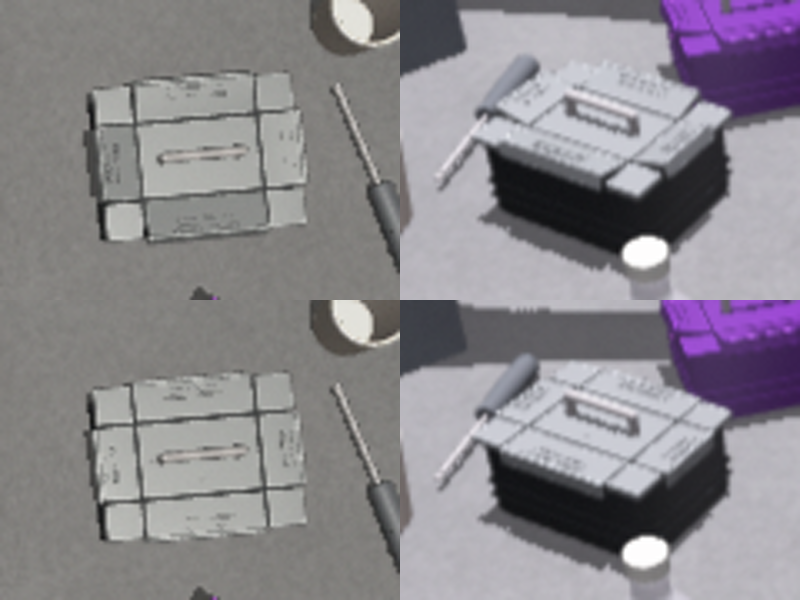

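View pics/top9.png

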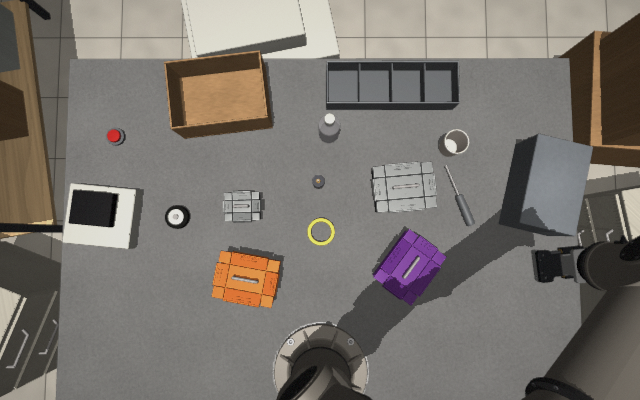

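Before (upper row) the sections stood up. Now (lower row) all four are flush and evenly lit, and the case is at the same pixels. Everything else, including the small case at (242,206), is unchanged. Handing in.

```bash
python3 -c "
from plant import job
print(job.close_job())"
```

```text
the job is handed in; nothing more can be done
None
```

I pressed all four rim sections of the larger grey case shut with the closed fingertips, in the order front, left, back, right, and handed the job in at about 11 s of the 48 s allowed.

- **Presses:** Each section resisted with about 7–11 N, then the force fell to about zero at the snap. Each then met a solid stop at 18–31 N, about 85 mm above the table.
- **Last pictures:** In the top and scene views all four sections are flush. The case has not visibly moved. The small case and the other objects look unchanged, and the arm is well clear and touching nothing.
- **Disagreement:** The closed fingertips ended about 30 mm above the reported tool point. The front press therefore met nothing at the height I first expected. I checked that in two camera views and then came down by force in small steps.

I judged the final positions by eye from the pictures and the contact forces. I did not measure the section angles or the case's movement separately.

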